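Lock out the milling machine

TASK

The milling machine is to be locked out before cleaning. Pull the red link plug straight up out of the grey supply box, against the click of its detents, and leave the blue one plugged in; then hang the red one over the horizontal steel rail, upright and astride it with one copper blade on each side, lowering it on rather than letting it drop. Leave the bin, file, wrench and milled block where they are.

Things in the scene. Friction and masses are not known exactly. Their poses are not given: they have to be found in the camera images.
- red_link: Red link plug, a stiff upside-down U. Origin: middle of the underside of its crossbar; x along the crossbar, y across it, z up. Crossbar 84 (x) x 26 (y) x 16 mm high, on it a grip block (see red_grip). Two copper blades, 10 (x) x 22 (y) mm, at x = -30 and +30, reach 52 mm below the origin; clear gap between them 50 mm. Starts fully plugged in, crossbar resting on the box's top.
- red_grip (a point): Centre of the red plug's grip block, 34 mm above the plug's origin, axes as the plug's. The block is 44 (x) x 22 (y) mm and stands from 16 to 52 mm above the origin: grasp it from above. Freeing the plug takes a straight upward pull of about 10 to 16 N over the first 6 mm or so; the blades are clear of the box after 52 mm. Mass about 0.3 kg.
- blue_link: A second link plug, same shape, size and axes, in blue, plugged into the box's other socket pair. It stays in.
- supply_box: Grey supply box, fixed, 130 (x) x 220 (y) x 80 mm high. Origin: centre of its underside on the bench; z up. In its flat top two pairs of sockets, centred at y = -55 and +55 mm (which one holds red varies); each pair has sockets at x = -30 and +30, 13 x 25 mm, 55 mm deep, with a sprung detent ball that clicks into a notch in the blade.
- rail: Steel hanging rail, fixed to the bench: a round horizontal bar 18 mm in diameter and 240 mm long along its own y, on two upright posts 22 mm in diameter at y = -120 and +120 with 70 mm round feet. Origin: on the bench below the middle of the bar; z up. Bar axis at z = 150, bar top at z = 159.
- rail_mid (a point): Middle of the rail's bar, on its axis, 150 mm above the bench; axes as the rail's (y along the bar, z up).
- green_bin: Open green plastic bin with short rods, 140 (x) x 200 (y) x 90 mm, behind the work. Origin: centre of its underside. Bystander.
- file: Flat file lying on the bench, 210 mm long along its x, 26 mm high: blue handle towards -x, dark blade towards +x. Origin: on the bench at the joint of handle and blade. Bystander.
- wrench: Steel wrench lying on the bench along its x, about 180 mm long and 10 mm high. Bystander.
- milled_block: Stepped aluminium block, 50 (x) x 100 (y) x 50 mm. Origin: centre of its underside. Bystander.
Mind the look-alikes: they are no part of the job. What is meant by the red_link is not green or pink, and is the larger of those in its own colour.

How it is judged:
By the outcome, as a careful person would: the job done as asked, in the order asked, and still so for the second after the job is handed in, with the robot touching nothing.
It also fails if it takes over 48 s, if anything falls off the work surface, if the arm or the gripper's body presses on something with over 40 N, if the wrist force passes 120 N, or if a joint passes its speed limit or range.

ROBOT

A 6-joint arm with a two-finger parallel gripper is mounted at the origin on the work surface. World frame = base frame: x ahead of the robot, y to its left, z up, the work surface at z = 0. Lengths are in m, angles in rad, forces in N, time in s.
With the tool pointing down it reaches from about 0.375 to 0.925 m from the base axis. Payload 5.7 kg.
Tool frame: the origin (TCP) lies midway between the tips of the shut fingers; the grasp point (between the pads) lies 19 mm behind it; z points along the fingers, x is the direction in which the jaws open and shut, and the axes are right-handed (so a half turn about z gives the same grasp; the last joint's range is limited). The gripper opens to 88 mm and grips with 3 to 60 N. Pads are 20 mm wide; open, the fingers measure 115 mm over their backs; the gripper's body (75 mm by 178 mm) begins 61 mm behind the grasp point.
Start: joints at [-1.37, 0.359, 1.51, -0, 1.272, -0.115], TCP at [0.186, -0.57, 0.223] pointing down, gripper open.
Joint ranges: [-2.97, 2.97], [-1.01, 2.36], [0.21, 2.38], [-0.96, 4.11], [0.2, 2.71], [-2.98, 2.98]. Speed limits (rad/s): [2.39, 2.39, 3.14, 3.14, 3.14, 3.14].

INTERFACE

Orientations are given as a unit quaternion [x, y, z, w].
In Python, from bench import move_ptp, servo_line, goto_joints, move_gripper, sleep, inverse_kinematics, capture, PlanningError, close_job, spot_in, silhouettes, current_clock, current_joint_pos, current_qvel, current_joint_torque, current_position, current_orientation, current_force, current_torque, current_finger_gap gives the robot as it stands. Calls block until the motion is done:
- move_ptp(position, orientation): joint-space move of the TCP to a pose.
- servo_line(position, orientation=None, rate=0.15, contact_N=None): straight line of the TCP; orientation=None keeps the orientation; rate is the mean speed in m/s. With contact_N (N) it stops when the force on the tool has changed by that much, and returns True; else False.
- goto_joints(angles): joint-space move.
- move_gripper(opening): finger opening in m; the grip force is fixed at half the most; returns when the fingers have stopped.
- sleep(seconds).
- inverse_kinematics(position, orientation): joint angles nearest the present ones, or None.
- capture(name): name is "scene" or "side" or "wrist"; returns a dict with "image" (384x512x3 uint8, blue, green, red), "range_z" (384x512 float32, m along the optical axis (not along the pixel's ray), 0 where there is no reading), "intrinsics" (3x3 intrinsics, pixels), "R" (3x3) and "t" (3): a world point X has camera coordinates R X + t. Camera axes: x right, y down, z forward; pixel columns grow to the right and rows downward; lengths in m; the calibration is good to about 2 mm. The wrist camera is an equidistant fisheye: a pixel r from the principal point sees the ray r / f radians off the axis. A picture is of the moment at which its call begins.
A pose or a line that the arm cannot do raises PlanningError and nothing moves.
- close_job(): hands the job in, once; it reports no verdict.
Trained networks look in the newest picture that a camera, given by its name, has taken for a name from the list of things; names that differ only in an ending like _2 or _b are one class to them, and where a whole thing is asked for, a point or a joint stands for the part that bears it (a point fixed in the world has none). Each returns a list of dicts, best first, with "conf" (0 to 1); they miss things now and then, are a little off and sometimes report something else, mostly with a low value. They report only what shows in the picture. A call takes as long as a camera call. They do not tell look-alikes from the thing itself.
- spot_in(camera, query): "xy" ([column, row] in pixels, amid what is visible of it).
- silhouettes(camera, query): "region" (384x512 bool, what is visible of it) and "xy" ([column, row] in pixels, amid what is visible of it).
Readings, each from a call of its own:
- current_clock(): time.
- current_joint_pos(): joint angles.
- current_qvel(): joint speeds.
- current_joint_torque(): joint torques, N m.
- current_position(): TCP position.
- current_orientation(): TCP orientation.
- current_force(): force on the tool from outside, world axes, zero at the start.
- current_torque(): the same for the moment, N m.
- current_finger_gap(): finger opening in m.
Only numpy, scipy, OpenCV 4.12 (cv2) and the standard library are available. Lean on these libraries where they do the work, as an engineer would, in place of code of your own. Each camera call takes 0.05 s, during which the arm holds its last target. There are 200 camera calls.

## Working session

There is one attempt and no reset: what is moved stays moved. The work goes in short steps, each a Python script; the robot and the scene stay as the last script left them, time stands still between calls to the robot, and variables do not carry over. Pictures are saved under pics/ and viewed, about 8 in all and at most 12, crops included, and the job is handed in when it is done.

```bash
mkdir -p pics; ls
cat > h.py <<'E'
import numpy as np, cv2
from bench import *
def cloud(c):
    K=c["intrinsics"];z=c["range_z"];v,u=np.mgrid[:384,:512]
    P=np.stack([(u-K[0,2])/K[0,0]*z,(v-K[1,2])/K[1,1]*z,z],-1)
    return (P-c["t"])@c["R"]   # R^T (P-t)
E
python3 - <<'E'
from h import *
a=capture("scene");b=capture("side")
np.savez("c0.npz",s=cloud(a),d=cloud(b),si=a["image"],di=b["image"],sz=a["range_z"],dz=b["range_z"])
cv2.imwrite("pics/a.png",a["image"]);cv2.imwrite("pics/b.png",b["image"])
for cam,c in (("scene",a),("side",b)):
    W=cloud(c)
    print(cam,"pos",-c["R"].T@c["t"])
    for q in ["red_link","blue_link","supply_box","rail"]:
        for r in silhouettes(cam,q):
            m=r["region"]&(c["range_z"]>0); p=W[m]
            print(q,round(r["conf"],2),np.round(r["xy"]),m.sum(),np.round(np.median(p,0),3) if len(p) else "", np.round(np.percentile(p,[2,98],axis=0),3).tolist() if len(p) else "",c["image"][m].mean(0).round() if len(p) else "")
print(current_clock())
E
```

```text
pics
scene pos [0.89724964 0.29085436 0.82519763]
red_link 0.94 [152. 203.] 605 [ 0.729 -0.259  0.069] [[0.683, -0.318, 0.001], [0.752, -0.237, 0.107]] [ 79. 159.  74.]
red_link 0.79 [233. 191.] 524 [ 0.574 -0.122  0.102] [[0.53, -0.143, 0.08], [0.608, -0.117, 0.135]] [ 53.  57. 208.]
red_link 0.79 [281. 174.] 226 [ 0.437 -0.09   0.051] [[0.38, -0.135, 0.0], [0.452, -0.076, 0.078]] [ 53.  71. 206.]
red_link 0.79 [161. 161.] 247 [ 0.618 -0.362  0.05 ] [[0.605, -0.437, 0.001], [0.625, -0.344, 0.077]] [149. 129. 207.]
blue_link 0.96 [206. 164.] 524 [ 0.57  -0.232  0.102] [[0.524, -0.255, 0.081], [0.605, -0.227, 0.135]] [208. 115.  61.]
rail 0.65 [372. 274.] 3023 [0.558 0.247 0.096] [[0.524, 0.065, 0.005], [0.583, 0.354, 0.161]] [167. 170. 178.]
side pos [0.46672877 0.89579383 0.74702689]
red_link 0.83 [205. 162.] 331 [ 0.715 -0.266  0.069] [[0.689, -0.304, 0.009], [0.748, -0.237, 0.106]] [ 42. 129.  22.]
red_link 0.62 [244. 181.] 388 [ 0.565 -0.122  0.098] [[0.525, -0.145, 0.08], [0.605, -0.116, 0.134]] [ 19.  25. 194.]
red_link 0.48 [292. 201.] 238 [ 0.426 -0.091  0.048] [[0.398, -0.144, -0.0], [0.45, -0.076, 0.076]] [ 16.  31. 177.]
blue_link 0.89 [247. 164.] 314 [ 0.56  -0.231  0.1  ] [[0.524, -0.25, 0.082], [0.596, -0.226, 0.134]] [192.  86.  20.]
supply_box 0.92 [251. 197.] 2053 [ 0.549 -0.086  0.07 ] [[0.493, -0.285, 0.002], [0.64, -0.067, 0.083]] [116. 120. 115.]
rail 0.69 [239. 283.] 2016 [0.547 0.316 0.063] [[0.521, 0.083, 0.004], [0.579, 0.358, 0.16]] [149. 157. 155.]
rail 0.36 [250. 197.] 2013 [ 0.549 -0.088  0.071] [[0.492, -0.285, 0.003], [0.637, -0.069, 0.083]] [118. 121. 115.]
0.5
```

```bash
sleep 1
python3 - <<'E'
from h import *
d=np.load("c0.npz")
im=np.hstack([cv2.resize(d["si"][130:350,110:490],(760,440))]);cv2.imwrite("pics/c.png",im)
cv2.imwrite("pics/d.png",cv2.resize(d["si"][150:235,185:310],(750,510),interpolation=cv2.INTER_CUBIC))
for W,I,n in((d["s"],d["si"],"scene"),(d["d"],d["di"],"side")):
    I=I.astype(int)
    red=(I[...,2]>I[...,0]+60)&(I[...,2]>I[...,1]+60); blu=(I[...,0]>I[...,2]+60)
    near=(abs(W[...,0]-.57)<.09)
    for nm,m in(("red",red&(abs(W[...,1]+.13)<.04)),("blue",blu&(abs(W[...,1]+.24)<.04))):
        for lo,hi,t in((.127,.14,"griptop"),(.091,.100,"bartop")):
            p=W[m&near&(W[...,2]>lo)&(W[...,2]<hi)]
            if len(p)>5:
                r=cv2.minAreaRect((p[:,:2]*1000).astype(np.float32)); print(n,nm,t,len(p),np.round(r[0],1),np.round(r[1],1),round(r[2],1),np.median(p[:,2]).round(4))
    # box top
    p=W[(abs(W[...,2]-.08)<.004)&(abs(W[...,0]-.57)<.12)&(abs(W[...,1]+.18)<.16)]
    r=cv2.minAreaRect((p[:,:2]*1000).astype(np.float32));print(n,"boxtop",len(p),r)
    p=W[(W[...,2]>.151)&(W[...,2]<.166)&(abs(W[...,0]-.55)<.08)&(W[...,1]>.03)&(W[...,1]<.42)]
    r=cv2.minAreaRect((p[:,:2]*1000).astype(np.float32));print(n,"bar",len(p),r,np.percentile(p[:,2],98))
E
```

```text
scene red griptop 152 [ 566.6 -130.7] [23.7 42.7] 88.3 0.133
scene red bartop 171 [ 566.  -129.7] [26.5 85. ] 86.6 0.0967
scene blue griptop 143 [ 563.1 -239.7] [24.3 44.3] 87.4 0.1329
scene blue bartop 167 [ 563.6 -239.7] [28.  84.2] 87.3 0.0969
scene boxtop 2525 ((564.3884887695312, -186.25823974609375), (223.43472290039062, 131.5812530517578), 88.75035095214844)
scene bar 1178 ((553.4107055664062, 207.83151245117188), (21.149816513061523, 260.3724670410156), 0.3998856842517853) 0.16185401704387853
side red griptop 73 [ 563.8 -130.5] [25.5 43.1] 86.8 0.1315
side red bartop 116 [ 564.  -128.1] [82.4 25.4] 0.4 0.0958
side blue griptop 60 [ 560.4 -239.1] [22.9 41.7] 87.6 0.1312
side blue bartop 97 [ 561.5 -239.2] [31.  81.7] 88.2 0.0955
side boxtop 973 ((563.0, -186.63778686523438), (226.48399353027344, 130.64532470703125), 88.44306182861328)
side bar 597 ((549.8541259765625, 212.1685333251953), (252.42274475097656, 17.771076202392578), 89.5446548461914) 0.16045558717806355
```

View pics/a.png

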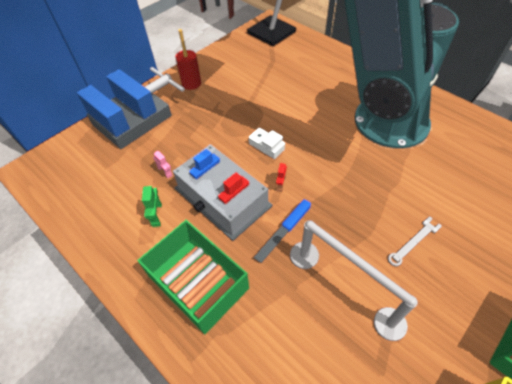

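View pics/d.png

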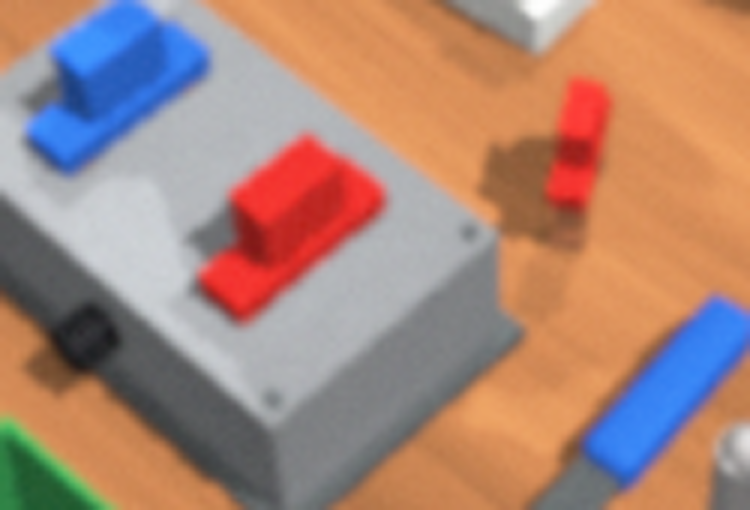

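In the scene picture, the things that could be taken for red_link are the red plug in the box (233,186), the small red one (281,175), the pink one (162,162), the green one (150,205) and the red canister (187,70). The close crop shows the large red plug seated in the grey box next to the blue one, so I choose (233,186). It is at about (0.565, -0.1305), with its yaw at about -1.8°.

```bash
cat >> h.py <<'E'
from scipy.spatial.transform import Rotation as Ro
def down(deg):
    c,s=np.cos(np.radians(deg)),np.sin(np.radians(deg))
    return Ro.from_matrix(np.array([[c,s,0],[s,-c,0],[0,0,-1]])).as_quat()
def wcloud(c):
    K=c["intrinsics"];z=c["range_z"];v,u=np.mgrid[:384,:512]
    dx=(u-K[0,2])/K[0,0];dy=(v-K[1,2])/K[1,1];r=np.hypot(dx,dy)+1e-9
    k=np.tan(np.minimum(r,1.4))/r
    return (np.stack([dx*k*z,dy*k*z,z],-1)-c["t"])@c["R"]
E
python3 - <<'E'
from h import *
print(Ro.from_quat(current_orientation()).as_matrix().round(2))
ok={}
for a in(-1.8,178.2):
    for p in([.565,-.1305,.102],[.565,-.1305,.30],[.552,.209,.30],[.552,.209,.18]):
        print(a,p,np.round(inverse_kinematics(p,down(a)),2))
E
```

```text
[[ 0.31 -0.95 -0.  ]
 [-0.95 -0.31  0.  ]
 [-0.   -0.   -1.  ]]
-1.8 [0.565, -0.1305, 0.102] [-0.35  0.46  1.68 -0.    1.   -0.31]
-1.8 [0.565, -0.1305, 0.3] [-0.35  0.27  1.45 -0.    1.42 -0.31]
-1.8 [0.552, 0.209, 0.3] [ 0.24  0.29  1.42 -0.    1.43  0.28]
-1.8 [0.552, 0.209, 0.18] [ 0.24  0.39  1.58 -0.    1.17  0.28]
178.2 [0.565, -0.1305, 0.102] [-0.35  0.46  1.68 -0.    1.    2.83]
178.2 [0.565, -0.1305, 0.3] [-0.35  0.27  1.45 -0.    1.42  2.83]
178.2 [0.552, 0.209, 0.3] [ 0.24  0.29  1.42 -0.    1.43 -2.87]
178.2 [0.552, 0.209, 0.18] [ 0.24  0.39  1.58 -0.    1.17 -2.87]
```

Run:
```python
from h import *
q=down(-1.8)
move_ptp([.565,-.1305,.25],q); move_gripper(.086)
c=capture("wrist");W=wcloud(c);I=c["image"].astype(int)
cv2.imwrite("pics/w1.png",c["image"])
red=(I[...,2]>I[...,0]+60)&(I[...,2]>I[...,1]+60)&(c["range_z"]>0)&(np.hypot(W[...,0]-.565,W[...,1]+.13)<.06)
for lo,hi in((.126,.14),(.09,.102)):
    p=W[red&(W[...,2]>lo)&(W[...,2]<hi)]
    if len(p)>5: print(len(p),cv2.minAreaRect((p[:,:2]*1000).astype(np.float32)),np.median(p[:,2]))
print(current_position(),current_force(),current_finger_gap(),current_clock())
```

```text
1000 ((563.3632202148438, -129.9611053466797), (22.312952041625977, 42.24805450439453), 87.21965789794922) 0.1303188301452608
932 ((563.094970703125, -129.94219970703125), (26.06463050842285, 83.09628295898438), 88.5048828125) 0.09434472334036428
[ 0.56489063 -0.13096249  0.2499629 ] [ 0.15379329 -0.46759986 -0.33127974] 0.08594321989307854 2.8917
```

View pics/w1.png

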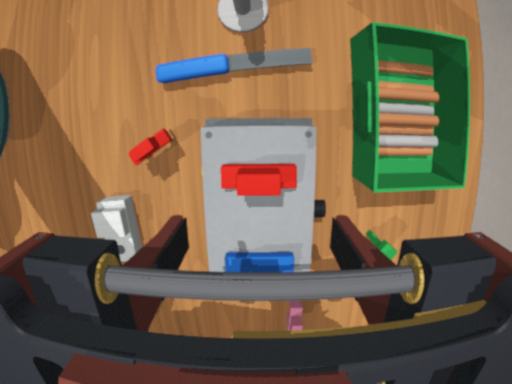

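The wrist picture shows the red plug at (258,180), with the fingers to the left and right of its long axis. It sits at about (0.564, -0.130). Next I grasp it and pull.

Run:
```python
from h import *
q=down(-1.8);x,y=.564,-.1302
servo_line([x,y,.135],q,rate=.15)
print("contact",servo_line([x,y,.104],rate=.05,contact_N=5),current_position())
move_gripper(.0)
print("gap",current_finger_gap(),"F",current_force().round(1))
z0=current_position()[2];p=current_position()
for dz in(.002,.004,.006,.009,.014):
    servo_line([p[0],p[1],z0+dz],rate=.02); print(dz,current_position().round(4),current_force().round(1),current_finger_gap())
c=capture("side");cv2.imwrite("pics/s1.png",c["image"])
print(current_clock())
```

```text
contact False [ 0.56408028 -0.13022664  0.10393753]
gap 0.043635422830162834 F [0.3 0.2 0.2]
0.002 [ 0.5642 -0.1302  0.106 ] [ 0.7  0.4 -2.4] 0.044038473976615
0.004 [ 0.5639 -0.1301  0.108 ] [ 0.9  0.9 -2.7] 0.04382601324808879
0.006 [ 0.564  -0.1301  0.1103] [ 0.5  1.2 -3.1] 0.043861893170455586
0.009 [ 0.5642 -0.1301  0.1135] [ 0.1  1.5 -2.6] 0.043676167845133076
0.014 [ 0.5643 -0.1303  0.1185] [ 0.7  0.6 -2.3] 0.043608564197500914
6.8
```

Run:
```python
from h import *
p=current_position()
c=capture("side");W=cloud(c);I=c["image"].astype(int)
red=(I[...,2]>I[...,0]+60)&(I[...,2]>I[...,1]+60)&(np.hypot(W[...,0]-.565,W[...,1]+.13)<.06)
P=W[red];h,e=np.histogram(P[:,2],np.arange(.08,.16,.003));print(dict(zip(e.round(3),h)))
cv2.imwrite("pics/s2.png",cv2.resize(c["image"][110:230,170:320],(750,600),interpolation=cv2.INTER_CUBIC))
print(current_force().round(1))
```

```text
{np.float64(0.08): np.int64(11), np.float64(0.083): np.int64(6), np.float64(0.086): np.int64(2), np.float64(0.089): np.int64(4), np.float64(0.092): np.int64(7), np.float64(0.095): np.int64(16), np.float64(0.098): np.int64(25), np.float64(0.101): np.int64(17), np.float64(0.104): np.int64(25), np.float64(0.107): np.int64(38), np.float64(0.11): np.int64(48), np.float64(0.113): np.int64(18), np.float64(0.116): np.int64(14), np.float64(0.119): np.int64(9), np.float64(0.122): np.int64(13), np.float64(0.125): np.int64(13), np.float64(0.128): np.int64(16), np.float64(0.131): np.int64(12), np.float64(0.134): np.int64(11), np.float64(0.137): np.int64(18), np.float64(0.14): np.int64(8), np.float64(0.143): np.int64(27), np.float64(0.146): np.int64(38), np.float64(0.149): np.int64(1), np.float64(0.152): np.int64(2), np.float64(0.155): np.int64(1)}
[ 0.5  1.9 -1.7]
```

View pics/s2.png

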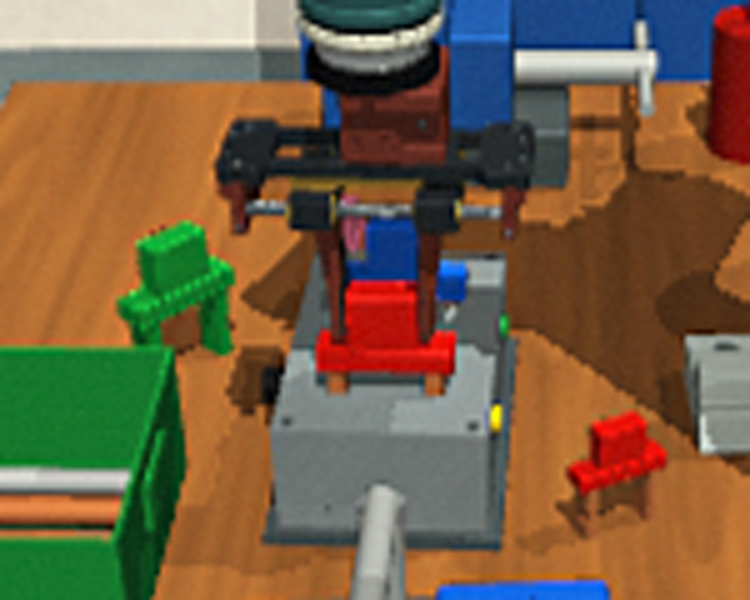

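The red plug has risen 14 mm with the gripper. Its copper blades show at (337,380) and (435,380) in the crop, and the blue one is still seated. I carry on lifting and carry it over to the rail.

Run:
```python
from h import *
p=current_position()
servo_line([p[0],p[1],.165],rate=.08); servo_line([p[0],p[1],.29],rate=.15)
move_ptp([.552,.209,.29],down(0))
print(current_position().round(4),current_force().round(1),current_finger_gap(),current_clock())
for cam in("scene","side"):
    c=capture(cam);W=cloud(c);I=c["image"].astype(int);cv2.imwrite(f"pics/r_{cam}.png",c["image"])
    red=(I[...,2]>I[...,0]+60)&(I[...,2]>I[...,1]+60)&(np.hypot(W[...,0]-.55,W[...,1]-.209)<.07)
    P=W[red]; z=P[:,2];top=P[z>np.percentile(z,97)-.006]
    print(cam,"red bbox",np.percentile(P,[1,99],axis=0).round(4).tolist(),"top med",np.median(top,0).round(4),cv2.minAreaRect((P[:,:2]*1000).astype(np.float32)))
    m=(W[...,2]>.152)&(W[...,2]<.166)&(abs(W[...,0]-.55)<.03)&(W[...,1]>.1)&(W[...,1]<.32)
    B=W[m]; print(" bar x@",[(y0,np.percentile(B[abs(B[:,1]-y0)<.02][:,0],[3,97]).mean().round(4)) for y0 in(.13,.17,.209,.25,.29) if (abs(B[:,1]-y0)<.02).sum()>8],"z",np.percentile(B[:,2],97).round(4))
```

```text
[0.5523 0.2079 0.2898] [ 0.3 -0.1 -2.2] 0.04353766843999224 9.85
scene red bbox [[0.4893, 0.1442, -0.0022], [0.6157, 0.2733, 0.2835]] top med [0.5907 0.2076 0.2824] ((552.7031860351562, 208.98171997070312), (138.47698974609375, 134.5474090576172), 85.6203842163086)
 bar x@ [(0.13, np.float64(0.5526)), (0.17, np.float64(0.553)), (0.209, np.float64(0.5538)), (0.25, np.float64(0.5532)), (0.29, np.float64(0.5536))] z 0.1613
side red bbox [[0.4853, 0.1471, -0.0026], [0.6142, 0.27, 0.4595]] top med [0.5446 0.215  0.3177] ((549.3063354492188, 207.54006958007812), (135.9921417236328, 138.31809997558594), 80.02670288085938)
 bar x@ [(0.13, np.float64(0.5492)), (0.17, np.float64(0.5491)), (0.209, np.float64(0.5501)), (0.25, np.float64(0.5497)), (0.29, np.float64(0.5506))] z 0.1601
```

View pics/r_side.png

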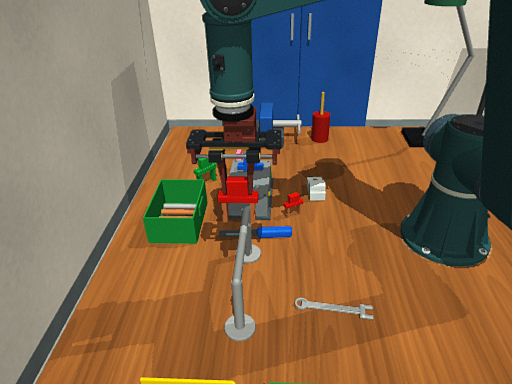

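Run:
```python
from h import *
for cam in("scene","side"):
    c=capture(cam);W=cloud(c);I=c["image"].astype(int)
    red=(I[...,2]>120)&(I[...,2]>3*I[...,0])&(I[...,2]>3*I[...,1])&(np.hypot(W[...,0]-.55,W[...,1]-.209)<.07)&(W[...,2]>.25)&(W[...,2]<.33)
    P=W[red]; print(cam,len(P),np.percentile(P,[1,99],axis=0).round(4).tolist())
    L=P[(P[:,2]<np.percentile(P[:,2],3)+.016)]
    print(" bar part x",np.percentile(L[:,0],[1,99]).round(4),np.percentile(L[:,0],[1,99]).mean().round(4),cv2.minAreaRect((L[:,:2]*1000).astype(np.float32)))
    # tilt: lower edge
    l=[np.percentile(L[abs(L[:,0]-xx)<.006][:,2],10).round(4) for xx in(.52,.585)];print(" low z at x-,x+",l)
print(current_clock())
```

```text
scene 144 [[0.5834, 0.1962, 0.2732], [0.5967, 0.2195, 0.2851]]
 bar part x [0.5834 0.5967] 0.5901 ((590.0057983398438, 207.8554229736328), (23.777706146240234, 13.496228218078613), 88.59248352050781)Traceback (most recent call last):
  File "<stdin>", line 9, in <module>
    return _quantile_unchecked(
        a, q, axis, out, overwrite_input, method, keepdims, weights)
    return _ureduce(a,
                    func=_quantile_ureduce_func,
    ...<5 lines>...
                    overwrite_input=overwrite_input,
                    method=method)
    r = func(a, **kwargs)
    result = _quantile(arr,
                       quantiles=q,
    ...<2 lines>...
                       out=out,
                       weights=wgt)
    slices_having_nans = np.isnan(arr[-1, ...])
                                  ~~~^^^^^^^^^
IndexError: index -1 is out of bounds for axis 0 with size 0
```

Run:
```python
from h import *
c=capture("side");W=cloud(c);I=c["image"].astype(int)
red=(I[...,2]>120)&(I[...,2]>3*I[...,0])&(I[...,2]>3*I[...,1])&(np.hypot(W[...,0]-.55,W[...,1]-.209)<.07)&(W[...,2]>.25)&(W[...,2]<.33)
P=W[red]; L=P[P[:,2]<np.percentile(P[:,2],3)+.016]
print(len(P),np.percentile(L,[1,99],axis=0).round(4).tolist(),np.percentile(L[:,0],[1,99]).mean())
for xx in(.52,.535,.565,.58):
    s=L[abs(L[:,0]-xx)<.006][:,2]; print(xx,len(s),s.min() if len(s) else 0)
```

```text
728 [[0.5111, 0.1981, 0.2659], [0.5927, 0.2218, 0.2833]] 0.5518693596098185
0.52 63 0.2677760926994603
0.535 44 0.2660409194758476
0.565 38 0.26608223532975417
0.58 46 0.2656179937524381
```

Run:
```python
from h import *
x,y=.5505,.209
servo_line([x,y,.285],down(0),rate=.1)
print("early",servo_line([x,y,.190],rate=.1,contact_N=6),current_position().round(4),current_force().round(1))
print("contact",servo_line([x,y,.174],rate=.015,contact_N=2.0),current_position().round(4),current_force().round(1),current_torque().round(2),current_clock())
c=capture("side");cv2.imwrite("pics/l1.png",cv2.resize(c["image"][130:250,170:320],(750,600),interpolation=cv2.INTER_CUBIC))
```

```text
early False [0.5511 0.2092 0.1907] [ 1.1 -0.2 -2.8]
contact True [0.5506 0.209  0.183 ] [-0.5 -0.2  3.4] [-0.1  -0.07  0.  ] 12.0
```

View pics/l1.png

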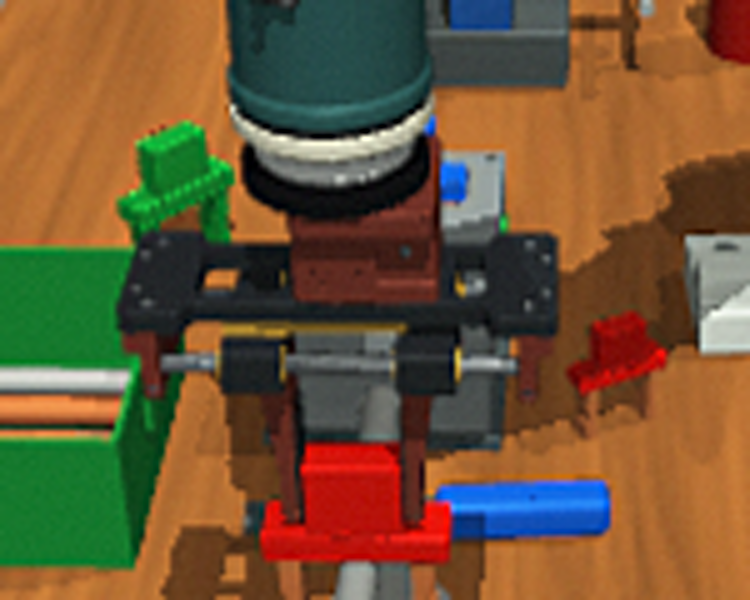

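The plug sits level across the bar, which is at (360,580) with the blades at (290,580) and (422,580), one on each side. The force shows it is resting there. Now I release it.

Run:
```python
from h import *
p=current_position()
move_gripper(.047); sleep(.2); move_gripper(.075)
print(current_force().round(1))
servo_line([p[0],p[1],.26],rate=.08); servo_line([p[0],p[1],.38],rate=.2)
move_ptp([.50,.0,.40],down(0)); sleep(.5)
for cam in("scene","side"):
    c=capture(cam);W=cloud(c);I=c["image"].astype(int)
    cv2.imwrite(f"pics/f_{cam}.png",c["image"])
    red=(I[...,2]>120)&(I[...,2]>2*I[...,0])&(I[...,2]>2.5*I[...,1])&(np.hypot(W[...,0]-.55,W[...,1]-.209)<.07)&(W[...,2]>.14)
    P=W[red];g=P[P[:,2]>np.percentile(P[:,2],98)-.006]
    A=np.c_[g[:,:2]-g[:,:2].mean(0),np.ones(len(g))];s=np.linalg.lstsq(A,g[:,2],rcond=None)[0]
    print(cam,np.percentile(P,[1,99],axis=0).round(4).tolist(),"top mean",g.mean(0).round(4),"slope",s[:2].round(3))
    bl=(I[...,0]>I[...,2]+60)&(np.hypot(W[...,0]-.562,W[...,1]+.24)<.05)&(W[...,2]>.07);print(" blue top",np.percentile(W[bl][:,2],97).round(4) if bl.any() else None)
print(current_clock())
a=cv2.resize(cv2.imread("pics/f_side.png")[110:350,150:390],(600,600),interpolation=cv2.INTER_CUBIC);cv2.imwrite("pics/f1.png",a)
```

```text
[-0.6 -0.2 -0.6]
scene [[0.5155, 0.1976, 0.167], [0.5941, 0.221, 0.214]] top mean [0.5537 0.2089 0.2117] slope [-0.02  -0.002]
 blue top 0.1345
side [[0.5092, 0.1976, 0.1607], [0.5909, 0.2224, 0.2121]] top mean [0.5506 0.2109 0.2101] slope [-0.009 -0.099]
 blue top 0.1332
16.5167
```

View pics/f1.png

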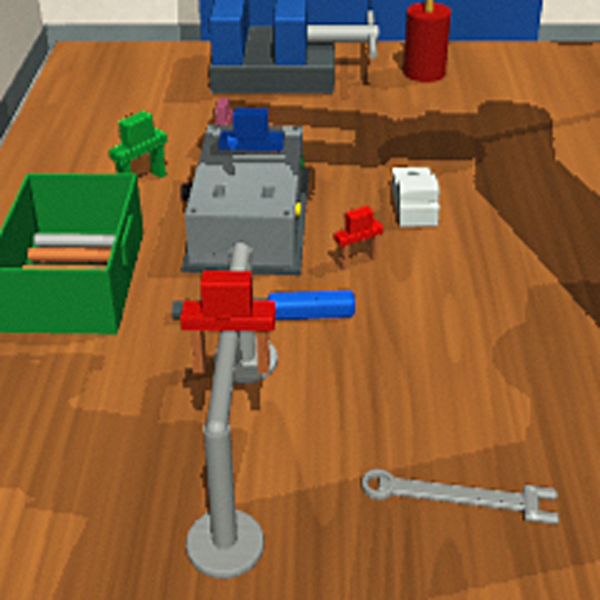

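The red plug hangs level and astride the bar at (228,310), with one blade on each side. The blue plug is still in at (250,130), the other sockets are empty, and the other things are where they were.

```bash
python3 -c "
from bench import *
close_job();print(current_clock())"
```

```text
the job is handed in; nothing more can be done
the job is handed in; nothing more can be done
```

The red link plug is out of the supply box and hanging over the rail, and I handed the job in at about 16.5 s of the 48 s allowed.

- **What I did:** I gripped the block end to end, pulled it straight up, carried it over, and lowered it at 15 mm/s until I felt contact. Only then did I release it and back off upwards.
- **Plug on the rail:** after release it is upright and level: its top slopes 1–2% along the crossbar. Its top is at 0.210–0.212 m, where 0.211 m means fully seated. It is centred on the bar to about 1 mm, with one blade on each side.
- **Blue plug:** it is still fully in, with its top at 0.133–0.135 m. It was at 0.131–0.133 m before.
- **Bystanders:** the bin, file and wrench look undisturbed in the last picture. I did not measure their positions again. I take the pale block at the edge of the bench area to be the milled block, and it looks undisturbed too.

**Checks that disagreed:**
- The wrist force readings taken between pull steps showed only about 3 N, so the detent click itself was not recorded. A picture and the heights confirmed the plug had come up with the gripper.
- The side camera gave a 10% slope across the narrow side of the grip block, but the scene camera gave almost none. I put that down to edge noise.
- The two cameras differed by about 3 mm in x throughout. I used their relative offsets to centre the plug on the bar.

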